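# Clamp a tube in the drilling fixture with the swing strap and cam lever

### The job

A piece of steel tube lies ready in the nest of the small clamping fixture. With the outside of a finger push the swung-out clamp strap round over the tube until it comes up against its stop peg, and only then push the cam lever all the way down so that the tube is clamped. Grip nothing, do not lift the tube or shove it about in its nest, and leave the tape measure, screwdriver and bolt where they are.

Things in the scene. Friction and masses are not known exactly. Their poses are not given: they have to be found in the camera images.
- fixture: Fixture screwed to the bench: dark steel plate 160 x 200 x 12 mm (x, y, z); origin at the centre of its underside, on the bench. Fixed, but its place and yaw (up to 0.3 rad) differ. In its frame the strap's vertical pivot is at x = 0, y = +55 mm and the stop peg (12 mm thick, top at z = 64 mm) at x = +21.5, y = +21 mm; the tube's nest runs along x at y = -20 mm.
- strap_swing (a joint): Turn of the strap about the vertical pivot, rad. 0 = against the stop peg, straight across the tube; grows as it swings out towards the robot. At angle q the strap points along (-sin q, -cos q) in the fixture's x, y. Starts 0.9 to 1.5, stays where it is left; needs 2 to 3 N at the fin.
- strap_pivot (a point): Point on the vertical pivot axis, 50 mm above the bench. The head that turns here carries the strap on one side and the cam lever above.
- strap_fin (a point): Centre of the upright steel fin on the strap's free end, 110 mm from the pivot axis, 81 mm above the bench while the lever is up. Fin: 40 mm long along the strap, 8 mm thick, z = 63 to 99 mm; push on its flat side.
- strap_bar: The strap: flat steel bar 30 mm wide, z = 52 to 64 mm above the bench, reaching 135 mm from the pivot, with fin on top and a rubber foot below, 75 mm from the pivot. Origin on the pivot axis, 50 mm above the bench; its -y points along the strap to the fin. The foot clears the tube by 4 mm; pushing the cam lever down lowers the strap until the foot presses on the tube.
- cam_lever (a joint): Cam lever angle, rad. 0 = raised, 74 degrees above level, leaning away from the fin; 1.2 = fully down on its stop, 5 degrees above level, pointing from the pivot straight away from the fin (the fixture's +y when the strap is over). Starts 0 to 0.12, stays where it is left, needs 2 to 4 N near its end.
- lever_axis (a point): Middle of the lever's level hinge pin, 86 mm above the bench, 4 mm from the pivot axis on the side away from the fin.
- lever_grip (a point): Point on the lever's centre line 90 mm from its hinge, in the black plastic grip (22 mm wide, 14 mm thick, covering 62 to 122 mm from the hinge); moves with the lever. Push on the face that looks to the fin and upwards.
- tube: Loose dark square steel tube 30 x 30 x 100 mm in the nest; origin at the centre of its underside, 12 mm above the bench; its long axis is its own y (the fixture's x). Its top is 42 mm above the bench. The nest is two rails 1.5 mm clear of its sides, tops at z = 26 mm, and an end block at its far end, top at z = 32 mm.
- tape_measure: Bystander: yellow tape measure 36 x 82 x 62 mm on the bench beside the plate, origin at the centre of its underside.
- screwdriver: Bystander: red-handled screwdriver, 193 mm long, lying behind the plate; origin at the centre of its underside.
- bolt: Bystander: large steel bolt, 81 mm long, lying on the bench by the plate's left rear; origin at the centre of its underside.
Mind the look-alikes: they are no part of the job. Leave any purple or yellow look-alike of the tube alone.

How it is judged:
By the outcome, as a careful person would: the job done as asked, in the order asked, and still so for the second after the job is handed in, with the robot touching nothing.
It also fails if it takes over 48 s, if anything falls off the work surface, if the arm or the gripper's body presses on something with over 40 N, if the wrist force passes 120 N, or if a joint passes its speed limit or range.

### The arm

A 7-joint arm with a two-finger parallel gripper is mounted at the origin on a cart in front of the work surface, level with it; the furniture and walls round the work are solid. World frame = base frame: x ahead of the robot, y to its left, z up, the work surface at z = 0. Lengths are in m, angles in degrees, forces in N, time in s.
With the tool pointing down it reaches from about 0.425 to 0.8 m from the base axis. Payload 8.3 kg.
Tool frame: the origin (TCP) lies at the centre of the arm's flange, where the gripper is bolted on; the fingertips stand 173 mm ahead of it and the grasp point (between the pads) lies 155 mm ahead of it (r.finger_overhang is the distance from the TCP to the fingertips, in m); z points along the fingers, y is the line along which they close (so a half turn about z gives the same grasp; the last joint's range is limited). The gripper opens to 85 mm and grips with 20 to 120 N. Pads are 22 mm wide; open, the fingers measure 114 mm over their backs; the gripper's body (76 mm by 85 mm) begins 54 mm behind the grasp point. The pads swing forward as they close: fully open they stand 13 mm farther back than shut.
Start: joints at [68.933, 21.967, 0.94, 78.501, -0.361, 79.538, -2.664], TCP at [0.188, -0.596, 0.405] pointing down, gripper open.
Joint ranges: [-169.22, 169.22], [-14.56, 117.87], [-87.37, 89.26], [10.42, 133.3], [-82.24, 262.24], [0.94, 117.77], [-172.7, 172.7]. Speed limits (degrees/s): [136.94, 136.94, 172.46, 172.46, 180, 180, 180].

### API

Orientations are given as a 3x3 rotation matrix whose columns are the frame's x, y, z axes.
In Python, from rig import r, imaging gives the robot as it stands.
- The arm moves only by the tool servo_tool, never from a script. Its argument "motion" is a list of rows, each an object with "travel": the shift along the tool's x, y, z in m, a list of three; "roll": the turn about the tool's z in degrees. A call has 1 to 10 rows; each row shifts and turns the commanded pose from where the row before left it, along the tool's axes as they then stand; what a row does not reach is not made up. A row lasts 1/8 s, in which the tool goes at most 62.5 mm and 10.7 degrees, less where a joint would pass 70% of its speed; a pose out of reach is approached as far as the arm can. A call with a gripper value outside its range is refused whole. "grip" is the closure, from 0 (fully open) to 1 (shut), set as the call begins (left out, the last holds). The fingers move at their own pace and stop on an object; "newtons" is the grip in N (left out, the last holds). Time passes only in rows, so rows that do not move let the fingers close. It gives the time, the measured TCP pose, the force, the opening and the grip force at its end, in the units of the state.
- r.get_state(): the state, without advancing time (a new reading comes with each control period).
- imaging.capture(name): name is "scene" or "side" or "wrist"; returns a dict with "color" (400x640x3 uint8, red, green, blue), "z_map" (400x640 float32, m along the optical axis (not along the pixel's ray), 0 where there is no reading), "vertical_fov" (degrees; the focal length in pixels is half the picture's height over the tangent of half this angle, whatever the lens; pixels are square), "cx", "cy" (the principal point, pixels), "k1" (the pictures are not rectified: a ray, as slopes to the right and down, at radius r is drawn at 1 + k1 r^2 times it, then the intrinsics apply), "R" (3x3) and "t" (3): a world point X has camera coordinates R X + t. Camera axes: x right, y down, z forward; pixel columns grow to the right and rows downward; lengths in m; the calibration is good to about 2 mm. A picture is of the moment at which its call begins.
- r.finish_job(): hands the job in; it is judged then, once.
The state is a dict: "time_s": time; "joint_pos": joint angles; "dq": joint speeds; "joint_torque": joint torques, N m; "tcp_pos": TCP position; "tool_rot": TCP orientation; "force": force on the tool from outside, world axes, zero at the start; "wrist_torque": the same for the moment, N m; "finger_gap": finger opening in m; "gripper_force": force on a finger pad.
Only numpy, scipy, OpenCV 4.12 (cv2) and the standard library are available. Lean on these libraries where they do the work, as an engineer would, in place of code of your own. Each camera call takes 0.05 s, during which the arm holds its last target. There are 200 camera calls.

## Working session

There is one attempt and no reset: what is moved stays moved. The work goes in short steps, Python scripts to look and compute and a tool call to move; the robot and the scene stay as the last step left them, time stands still between calls to the robot, and variables do not carry over. Pictures are saved under pics/ and viewed, at most 10 in all, crops included, and the job is handed in when it is done.

Besides the shell and the picture viewer there is one more tool, called after "Call:" as name(argument=value, ...) on one line, values as JSON. servo_tool: Moves the arm, as the interface text tells. Its arguments: {"type":"object","properties":{"motion":{"type":"array","items":{"type":"object","properties":{"travel":{"type":"array","items":{"type":"number"}},"roll":{"type":"number"}}}},"grip":{"type":"number"},"newtons":{"type":"number"}},"required":["motion"]}

```bash
mkdir -p pics
cat > h.py <<'E'
from rig import r, imaging
import numpy as np, cv2
def cap(n): return imaging.capture(n)
def cloud(c):
    h,w=c["z_map"].shape; f=h/2/np.tan(np.radians(c["vertical_fov"])/2)
    K=np.array([[f,0,c["cx"]],[0,f,c["cy"]],[0,0,1.]])
    u,v=np.meshgrid(np.arange(w),np.arange(h))
    p=np.stack([u,v],-1).reshape(-1,1,2).astype(float)
    n=cv2.undistortPoints(p,K,np.array([c["k1"],0,0,0.])).reshape(h,w,2)
    z=c["z_map"]; X=np.dstack([n[...,0]*z,n[...,1]*z,z])
    W=(X-c["t"])@c["R"]; W[z==0]=np.nan
    return W
def save(c,n): cv2.imwrite("pics/"+n,c["color"][...,::-1])
E
python3 - <<'E'
from h import *
for n in("scene","side"):
    c=cap(n); save(c,n+"1.png"); np.save(n+"1.npy",cloud(c)); np.save(n+"c.npy",c["color"])
    print(n,-c["R"].T@c["t"],c["R"][2],c["vertical_fov"])
s=r.get_state();print(s["time_s"],s["tcp_pos"],s["tool_rot"],s["finger_gap"])
E
```

```text
scene [ 0.21138536 -0.39040979  0.78701531] [ 0.43161808  0.45267302 -0.78025186] 53.95187069972468
side [0.18678541 0.58619811 0.70651378] [ 0.39707932 -0.65970343 -0.63805909] 48.42670559087096
0.1 [ 0.18756214 -0.59603133  0.40377234] [[ 9.53888311e-01  3.00161226e-01 -5.72845551e-04]
 [ 3.00161771e-01 -9.53886763e-01  1.71859148e-03]
 [-3.05752629e-05 -1.81129066e-03 -9.99998359e-01]] 0.08552966478861965
```

View pics/scene1.png

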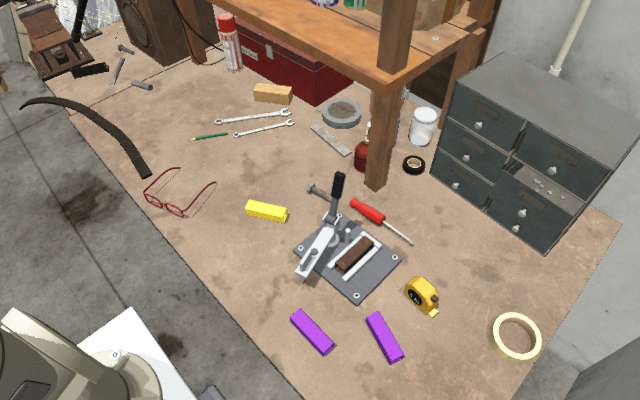

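View pics/side1.png

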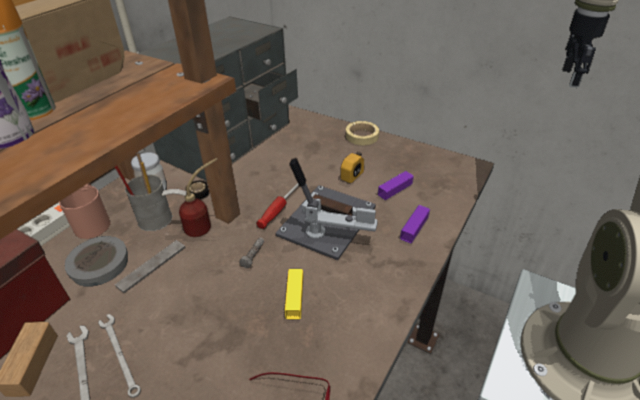

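The scene view shows the fixture at about (348,260), with the dark tube in its nest at (354,255). The strap is swung toward the robot with its fin near (312,258), and the lever grip is at (338,185). The look-alikes are the purple bars at (312,332) and (384,337) and the yellow bar at (266,211). The real tube is the dark one in the nest. The side view agrees, with the fixture at (325,220) and the lever at (297,172).

Run:
```python
from h import *
S=np.load("scene1.npy");C=np.load("scenec.npy");T=np.load("side1.npy")
P=np.vstack([S.reshape(-1,3),T.reshape(-1,3)])
for nm,W in(("scene",S),("side",T)):
    print(nm, "tube/plate centre", W[255,354] if nm=="scene" else W[207,335])
c0=S[255,354][:2]
near=P[np.linalg.norm(P[:,:2]-c0,axis=1)<.2]
pl=near[(near[:,2]>.008)&(near[:,2]<.016)]
# remove stray: density via grid + largest component
g=np.zeros((400,400),np.uint8); ij=((pl[:,:2]-c0+.2)*1000).astype(int).clip(0,399); g[ij[:,0],ij[:,1]]=255
g=cv2.morphologyEx(g,cv2.MORPH_CLOSE,np.ones((9,9)));g=cv2.morphologyEx(g,cv2.MORPH_OPEN,np.ones((9,9)))
cs,_=cv2.findContours(g,cv2.RETR_EXTERNAL,cv2.CHAIN_APPROX_NONE);k=max(cs,key=cv2.contourArea)
rc=cv2.minAreaRect(k);b=cv2.boxPoints(rc)/1000; print("rect size",rc[1]); print("corners",b[:,::-1]+c0-.2)
ctr=np.array(rc[0][::-1])/1000+c0-.2
# long edge direction = fixture y
e=b[:,::-1];d1=e[1]-e[0];d2=e[2]-e[1];d=d1 if np.linalg.norm(d1)>np.linalg.norm(d2) else d2
d/=np.linalg.norm(d); d=d*np.sign(d[1]); yaw=np.arctan2(-d[0],d[1]);print("ctr",ctr,"yaw",yaw)
R=np.array([[np.cos(yaw),-np.sin(yaw)],[np.sin(yaw),np.cos(yaw)]])
L=np.c_[(near[:,:2]-ctr)@R,near[:,2]]
def st(n,m): q=L[m];print(n,len(q),np.median(q,0).round(4),np.percentile(q,2,axis=0).round(4),np.percentile(q,98,axis=0).round(4))
st("fin z78-97",(L[:,2]>.078)&(L[:,2]<.102)&(L[:,1]<.03)&(L[:,0]<.03))
st("tube top",(L[:,2]>.037)&(L[:,2]<.046)&(abs(L[:,1]+.02)<.02))
lev=(L[:,2]>.125)&(L[:,2]<.25);st("lever",lev);
bar=(L[:,2]>.060)&(L[:,2]<.068)&(L[:,1]<.04);st("bar",bar)
q=L[bar][:,:2]-[0,.055]; a=np.median(np.arctan2(-q[:,0],-q[:,1]));print("q",a)
st("peg",(L[:,2]>.055)&(L[:,2]<.068)&(np.hypot(L[:,0]-.0215,L[:,1]-.021)<.015))
np.savez("fx.npz",ctr=ctr,yaw=yaw)
```

```text
scene tube/plate centre [ 0.57457295 -0.10682352  0.04124482]
side tube/plate centre [ 0.56451525 -0.09221456  0.0414925 ]
rect size (160.79151916503906, 201.7462158203125)
corners [[ 0.50145385 -0.18365546]
 [ 0.49569202  0.01800844]
 [ 0.65641793  0.02260065]
 [ 0.66217976 -0.17906326]]
ctr [ 0.5789359  -0.08052741] yaw 0.02856369
fin z78-97 250 [-0.1092  0.0233  0.094 ] [-0.1242  0.0143  0.0788] [-0.0875  0.0297  0.1007]
tube top 852 [-0.0032 -0.0214  0.0415] [-0.0468 -0.0363  0.0379] [ 0.0494 -0.0047  0.0444]
lever 657 [0.0274 0.0636 0.1726] [0.0135 0.0507 0.1277] [0.0432 0.0774 0.2026]
bar 915 [-0.0466  0.0187  0.0629] [-0.1281 -0.2013  0.0602] [0.0403 0.0395 0.0673]
q 1.0923385010835547
peg 30 [0.0211 0.0179 0.0618] [0.0164 0.0134 0.0552] [0.0274 0.0242 0.0646]
```

```bash
cat >> h.py <<'E'
import os
if os.path.exists("fx.npz"):
    _f=np.load("fx.npz"); ctr=_f["ctr"]; yaw=float(_f["yaw"])
RF=np.array([[np.cos(yaw),-np.sin(yaw)],[np.sin(yaw),np.cos(yaw)]])
def fw(x,y): return ctr+RF@np.array([x,y])
def rows(wps,cur=None):
    """wps: (x,y,z,deg of tool y in world); prints tool-axis travel (mm) and roll"""
    s=r.get_state(); R=np.array(s["tool_rot"]); p=np.array(s["tcp_pos"]); a=np.degrees(np.arctan2(R[1,1],R[0,1]))
    if cur is not None: p=np.array(cur[:3]);a=cur[3]
    print("from",(p*1000).round(1),round(a,1))
    for w in wps:
        d=np.array(w[:3])-p; t=np.radians(a); ty=np.array([np.cos(t),np.sin(t)]); tx=np.array([-ty[1],ty[0]])
        print((np.array([d[:2]@tx,d[:2]@ty,-d[2]])*1000).round(1).tolist(),"roll",round(a-w[3],1)," ->",np.round(w,4).tolist())
        p=np.array(w[:3]);a=w[3]
def pushpose(q,rad=.110,off=.0185,z=.243):
    u=np.array([-np.sin(q),-np.cos(q)]);t=np.array([np.cos(q),-np.sin(q)])
    p=fw(*(np.array([0,.055])+rad*u-off*t)); d=RF@t
    return (*p,z,np.degrees(np.arctan2(d[1],d[0])))
E
python3 - <<'E'
from h import *
S=np.load("scene1.npy")
print("overhang",r.finger_overhang)
for n,(v,u) in dict(post=(170,378),shelfedge=(50,330),post2=(185,375),drv=(212,370),bolt=(190,317),grip=(185,338),shelf2=(60,420)).items(): print(n,S[v,u].round(3))
a=pushpose(1.285,off=.045,z=.40); rows([a,pushpose(1.285,off=.045)])
E
```

```text
overhang 0.1734
post [0.773 0.002 0.086]
shelfedge [0.756 0.156 0.351]
post2 [0.774 0.005 0.028]
drv [ 0.699 -0.045  0.027]
bolt [0.662 0.105 0.015]
grip [ 0.606 -0.021  0.18 ]
shelf2 [ 0.862 -0.001  0.351]
from [ 187.6 -596.   403.8] -72.5
[432.6, -471.1, 3.8] roll -0.5  -> [0.4588, -0.0168, 0.4, -71.9885]
[0.0, 0.0, 157.0] roll 0.0  -> [0.4588, -0.0168, 0.243, -71.9885]
```

Call:
servo_tool(motion=[{"travel": [0.033, -0.036, 0]}, {"travel": [0.033, -0.036, 0]}, {"travel": [0.033, -0.036, 0]}, {"travel": [0.033, -0.036, 0]}, {"travel": [0.033, -0.036, 0]}, {"travel": [0.033, -0.036, 0]}, {"travel": [0.033, -0.036, 0]}, {"travel": [0.033, -0.036, 0]}, {"travel": [0.033, -0.036, 0]}, {"travel": [0.033, -0.036, 0]}], grip=1)

```text
invalid input at $.motion[0]: expected keys travel, roll
```

Call:
servo_tool(motion=[{"travel": [0.03, -0.03, 0]}, {"travel": [0.03, -0.03, 0]}, {"travel": [0.03, -0.03, 0]}, {"travel": [0.012, -0.021, 0]}, {"travel": [0, 0, 0]}, {"travel": [0, 0, 0]}])

```text
invalid input at $.motion[0]: expected keys travel, roll
```

Run:
```python
from h import *
s=r.get_state();print(s["time_s"],s["finger_gap"],s["force"],s["joint_pos"])
rows([pushpose(1.285,off=.045,z=.3),pushpose(1.285,off=.045)])
c=cap("wrist");save(c,"w1.png");W=cloud(c);R=np.array(s["tool_rot"]);L=(W-s["tcp_pos"])@R
# fingers seen in wrist camera: extents near tips
m=(L[...,2]>.13)&(L[...,2]<.18)&(np.abs(L[...,0])<.03)&(np.abs(L[...,1])<.06)
q=L[m];print(len(q),np.percentile(q,[1,50,99],axis=0) if len(q) else 0)
```

```text
0.1 0.08552966478861965 [0.06696798 0.00663493 0.74321685] [68.93183829 22.01111686  0.93829689 78.55514236 -0.3608378  79.54036017
 -2.66477912]
from [ 187.6 -596.   403.8] -72.5
[432.6, -471.1, 103.8] roll -0.5  -> [0.4588, -0.0168, 0.3, -71.9885]
[0.0, 0.0, 57.0] roll 0.0  -> [0.4588, -0.0168, 0.243, -71.9885]
3261 [[-0.01003147 -0.05483065  0.13019845]
 [ 0.00715799 -0.04123703  0.14215844]
 [ 0.01205132  0.05653885  0.15971213]]
```

View pics/w1.png

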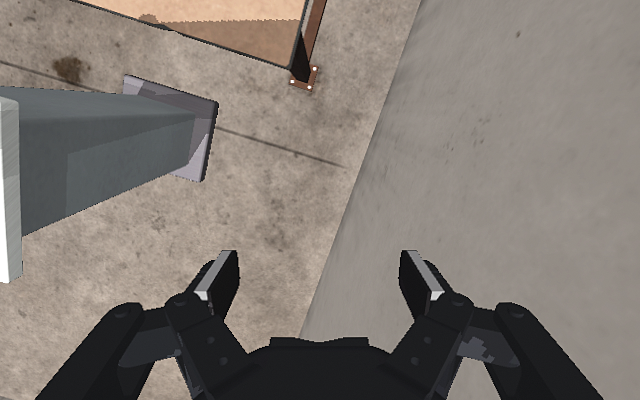

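The moves were refused because every row needs a roll value. The wrist picture shows the open fingers at (222,272) and (418,272), with the bench corner at the top left. I'll send the moves again.

Call:
servo_tool(motion=[{"travel": [0.033, -0.036, 0], "roll": 0}, {"travel": [0.033, -0.036, 0], "roll": 0}, {"travel": [0.033, -0.036, 0], "roll": 0}, {"travel": [0.033, -0.036, 0], "roll": 0}, {"travel": [0.033, -0.036, 0], "roll": 0}, {"travel": [0.033, -0.036, 0], "roll": 0}, {"travel": [0.033, -0.036, 0], "roll": 0}, {"travel": [0.033, -0.036, 0], "roll": 0}, {"travel": [0.033, -0.036, 0], "roll": 0}, {"travel": [0.033, -0.036, 0], "roll": 0}], grip=1)

```text
time_s: 1.4
tcp_pos: [0.3946, -0.1521, 0.4047]
tool_rot: [[0.954, 0.3, 0.0], [0.3, -0.954, -0.0], [0.0, 0.0, -1.0]]
force: [1.0, -1.0, 0.1]
finger_gap: 0.0001
gripper_force: 0.0
```

Call:
servo_tool(motion=[{"travel": [0.03, -0.03, 0], "roll": 0}, {"travel": [0.03, -0.03, 0], "roll": 0}, {"travel": [0.03, -0.03, 0], "roll": 0}, {"travel": [0.012, -0.021, 0], "roll": 0}, {"travel": [0, 0, 0], "roll": 0}, {"travel": [0, 0, 0], "roll": 0}])

```text
time_s: 2.15
tcp_pos: [0.4581, -0.018, 0.4045]
tool_rot: [[0.954, 0.299, -0.001], [0.299, -0.954, -0.0], [-0.001, 0.0, -1.0]]
force: [0.3, -0.8, -0.7]
finger_gap: 0.0001
gripper_force: 0.0
```

Run:
```python
from h import *
s=r.get_state();print(s["time_s"],s["finger_gap"],s["force"],s["joint_pos"])
rows([pushpose(1.285,off=.045,z=.3),pushpose(1.285,off=.045)])
c=cap("wrist");save(c,"w2.png");W=cloud(c);R=np.array(s["tool_rot"]);L=(W-s["tcp_pos"])@R
m=(L[...,2]>.14)&(L[...,2]<.18)&(np.abs(L[...,0])<.03)&(np.abs(L[...,1])<.06)
q=L[m];print(len(q),np.percentile(q,[1,50,99],axis=0) if len(q) else 0)
```

```text
2.15 5.3674235554905925e-05 [ 0.34023185 -0.763355   -0.70139542] [ 30.32959091   3.03675539 -32.96504035 102.01268108   1.72381376
  75.47457998 -75.60778639]
from [458.1 -18.  404.5] -72.6
[1.1, -1.0, 104.5] roll -0.6  -> [0.4588, -0.0168, 0.3, -71.9885]
[0.0, 0.0, 57.0] roll 0.0  -> [0.4588, -0.0168, 0.243, -71.9885]
1454 [[ 0.00690102 -0.01251999  0.14043923]
 [ 0.01115081  0.00102782  0.15278035]
 [ 0.01220085  0.01412067  0.169083  ]]
```

View pics/w2.png

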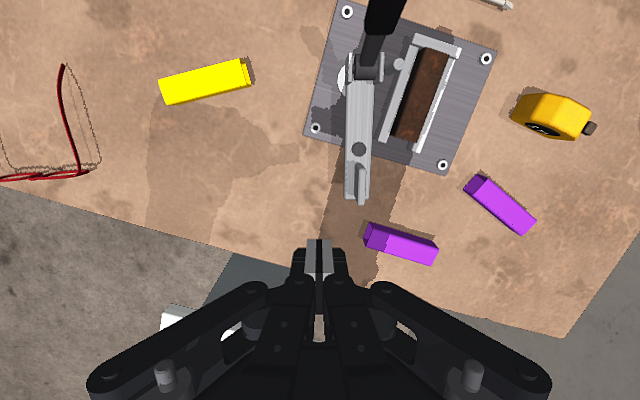

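Looking down, the wrist view shows the fin at (361,185), the tube in its nest at (420,95) and the shut fingers at (318,260). The fingers are on the correct side of the fin to push it.

Call:
servo_tool(motion=[{"travel": [0.001, -0.001, 0.04], "roll": 0}, {"travel": [0, 0, 0.04], "roll": 0}, {"travel": [0, 0, 0.04], "roll": 0}, {"travel": [0, 0, 0.03], "roll": 0}, {"travel": [0, 0, 0.01], "roll": 0}, {"travel": [0, 0, 0], "roll": 0}])

```text
time_s: 2.95
tcp_pos: [0.459, -0.0166, 0.2448]
tool_rot: [[0.954, 0.299, -0.001], [0.299, -0.954, 0.0], [-0.0, -0.0, -1.0]]
force: [-0.2, -0.1, 0.3]
finger_gap: -0.0003
gripper_force: 0.0
```

Run:
```python
from h import *
print(r.get_state()["force"])
rows([pushpose(q) for q in (1.285,1.2,1.1,1.0,.9,.8,.7,.6,.5,.4,.3,.2,.1,.05,0,-.03)])
```

```text
[-0.18970061 -0.10620448  0.30465612]
from [459.  -16.6 244.8] -72.6
[0.1, 26.7, 1.8] roll -0.6  -> [0.467, -0.042, 0.243, -71.9885]
[-1.2, 9.4, -0.0] roll -4.9  -> [0.4688, -0.0513, 0.243, -67.1184]
[-1.3, 11.1, -0.0] roll -5.7  -> [0.4719, -0.062, 0.243, -61.3888]
[-1.3, 11.1, -0.0] roll -5.7  -> [0.4761, -0.0723, 0.243, -55.6592]
[-1.3, 11.1, -0.0] roll -5.7  -> [0.4813, -0.0822, 0.243, -49.9296]
[-1.3, 11.1, -0.0] roll -5.7  -> [0.4874, -0.0915, 0.243, -44.2]
[-1.3, 11.1, -0.0] roll -5.7  -> [0.4944, -0.1002, 0.243, -38.4705]
[-1.3, 11.1, -0.0] roll -5.7  -> [0.5023, -0.1081, 0.243, -32.7409]
[-1.3, 11.1, -0.0] roll -5.7  -> [0.5109, -0.1151, 0.243, -27.0113]
[-1.3, 11.1, -0.0] roll -5.7  -> [0.5202, -0.1213, 0.243, -21.2817]
[-1.3, 11.1, -0.0] roll -5.7  -> [0.53, -0.1266, 0.243, -15.5522]
[-1.3, 11.1, -0.0] roll -5.7  -> [0.5404, -0.1308, 0.243, -9.8226]
[-1.3, 11.1, -0.0] roll -5.7  -> [0.5511, -0.1339, 0.243, -4.093]
[-0.8, 5.5, -0.0] roll -2.9  -> [0.5565, -0.1351, 0.243, -1.2282]
[-0.8, 5.5, -0.0] roll -2.9  -> [0.562, -0.136, 0.243, 1.6366]
[-0.5, 3.3, -0.0] roll -1.7  -> [0.5653, -0.1364, 0.243, 3.3555]
```

Call:
servo_tool(motion=[{"travel": [0, 0.009, 0.002], "roll": -0.6}, {"travel": [0, 0.009, 0], "roll": 0}, {"travel": [0, 0.009, 0], "roll": 0}, {"travel": [-0.0006, 0.005, 0], "roll": -2.5}, {"travel": [-0.0006, 0.005, 0], "roll": -2.4}, {"travel": [-0.0007, 0.0056, 0], "roll": -2.9}, {"travel": [-0.0007, 0.0056, 0], "roll": -2.9}, {"travel": [-0.0007, 0.0056, 0], "roll": -2.9}, {"travel": [-0.0007, 0.0056, 0], "roll": -2.9}])

```text
time_s: 4.08
tcp_pos: [0.4772, -0.0731, 0.2429]
tool_rot: [[0.823, 0.568, -0.001], [0.568, -0.823, 0.0], [-0.0, -0.0, -1.0]]
force: [-1.7, 1.2, 2.3]
finger_gap: -0.0003
gripper_force: 1.2
```

Call:
servo_tool(motion=[{"travel": [-0.0007, 0.0056, 0], "roll": -2.9}, {"travel": [-0.0007, 0.0056, 0], "roll": -2.9}, {"travel": [-0.0007, 0.0056, 0], "roll": -2.9}, {"travel": [-0.0007, 0.0056, 0], "roll": -2.9}, {"travel": [-0.0007, 0.0056, 0], "roll": -2.9}, {"travel": [-0.0007, 0.0056, 0], "roll": -2.9}])

```text
time_s: 4.82
tcp_pos: [0.4963, -0.1011, 0.2428]
tool_rot: [[0.615, 0.788, -0.001], [0.788, -0.615, -0.0], [-0.001, -0.001, -1.0]]
force: [-2.1, 0.8, 2.1]
finger_gap: -0.0002
gripper_force: 1.2
```

Run:
```python
from h import *
s=r.get_state();print(s["time_s"],s["force"])
rows([pushpose(q) for q in (.7,.6,.5,.4,.3,.2,.1,.05,0,-.03)])
c=cap("wrist");save(c,"w3.png")
```

```text
4.825 [-2.11604465  0.76767455  2.07426038]
from [ 496.3 -101.1  242.8] -38.0
[-0.4, -2.0, -0.2] roll 0.5  -> [0.4944, -0.1002, 0.243, -38.4705]
[-1.3, 11.1, -0.0] roll -5.7  -> [0.5023, -0.1081, 0.243, -32.7409]
[-1.3, 11.1, -0.0] roll -5.7  -> [0.5109, -0.1151, 0.243, -27.0113]
[-1.3, 11.1, -0.0] roll -5.7  -> [0.5202, -0.1213, 0.243, -21.2817]
[-1.3, 11.1, -0.0] roll -5.7  -> [0.53, -0.1266, 0.243, -15.5522]
[-1.3, 11.1, -0.0] roll -5.7  -> [0.5404, -0.1308, 0.243, -9.8226]
[-1.3, 11.1, -0.0] roll -5.7  -> [0.5511, -0.1339, 0.243, -4.093]
[-0.8, 5.5, -0.0] roll -2.9  -> [0.5565, -0.1351, 0.243, -1.2282]
[-0.8, 5.5, -0.0] roll -2.9  -> [0.562, -0.136, 0.243, 1.6366]
[-0.5, 3.3, -0.0] roll -1.7  -> [0.5653, -0.1364, 0.243, 3.3555]
```

View pics/w3.png

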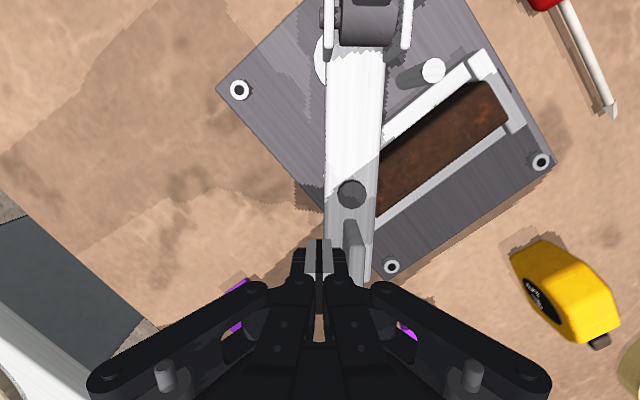

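The finger back at (330,262) is pushing the fin at (352,250), and the strap is swinging toward the peg at (433,70). I'll continue.

Call:
servo_tool(motion=[{"travel": [-0.0007, 0.0056, 0], "roll": -2.9}, {"travel": [-0.0007, 0.0056, 0], "roll": -2.9}, {"travel": [-0.0007, 0.0056, 0], "roll": -2.9}, {"travel": [-0.0007, 0.0056, 0], "roll": -2.9}, {"travel": [-0.0007, 0.0056, 0], "roll": -2.9}, {"travel": [-0.0007, 0.0056, 0], "roll": -2.9}, {"travel": [-0.0007, 0.0056, 0], "roll": -2.9}, {"travel": [-0.0007, 0.0056, 0], "roll": -2.9}, {"travel": [-0.0007, 0.0056, 0], "roll": -2.9}, {"travel": [-0.0007, 0.0056, 0], "roll": -2.9}])

```text
time_s: 6.12
tcp_pos: [0.5435, -0.1311, 0.2427]
tool_rot: [[0.157, 0.988, -0.001], [0.988, -0.157, -0.001], [-0.001, -0.001, -1.0]]
force: [-2.6, 0.3, 1.5]
finger_gap: -0.0003
gripper_force: 1.3
```

Call:
servo_tool(motion=[{"travel": [-0.0006, 0.004, 0], "roll": -2.0}, {"travel": [-0.0006, 0.004, 0], "roll": -2.0}, {"travel": [0, 0, 0], "roll": 0}])

```text
time_s: 6.5
tcp_pos: [0.5516, -0.1326, 0.2426]
tool_rot: [[0.088, 0.996, 0.0], [0.996, -0.088, 0.0], [0.0, 0.0, -1.0]]
force: [-1.1, -0.3, 0.1]
finger_gap: 0.0003
gripper_force: 0.3
```

Run:
```python
from h import *
s=r.get_state();print(s["time_s"],s["force"])
rows([pushpose(q) for q in (0,-.03)])
```

```text
6.5 [-1.05779631 -0.27648181  0.06061386]
from [ 551.6 -132.6  242.6] -5.0
[-2.5, 10.6, -0.4] roll -6.7  -> [0.562, -0.136, 0.243, 1.6366]
[-0.5, 3.3, -0.0] roll -1.7  -> [0.5653, -0.1364, 0.243, 3.3555]
```

Call:
servo_tool(motion=[{"travel": [-0.0005, 0.003, 0], "roll": -2.0}, {"travel": [-0.0005, 0.003, 0], "roll": -2.0}, {"travel": [-0.0005, 0.003, 0], "roll": -2.0}, {"travel": [0, 0, 0], "roll": 0}])

```text
time_s: 7.0
tcp_pos: [0.5607, -0.1343, 0.2427]
tool_rot: [[-0.018, 1.0, 0.0], [1.0, 0.018, 0.0], [0.0, 0.0, -1.0]]
force: [-0.9, -0.6, -0.3]
finger_gap: 0.0003
gripper_force: 0.5
```

Call:
servo_tool(motion=[{"travel": [0, 0.002, 0], "roll": -0.7}, {"travel": [0, 0, 0], "roll": 0}])

```text
time_s: 7.25
tcp_pos: [0.5625, -0.1344, 0.2427]
tool_rot: [[-0.029, 1.0, 0.0], [1.0, 0.029, 0.0], [0.0, 0.0, -1.0]]
force: [-2.3, -1.8, 0.0]
finger_gap: -0.0003
gripper_force: 0.8
```

Call:
servo_tool(motion=[{"travel": [0, 0.002, 0], "roll": 0}, {"travel": [0, 0, 0], "roll": 0}])

```text
time_s: 7.5
tcp_pos: [0.5642, -0.1344, 0.2426]
tool_rot: [[-0.029, 1.0, -0.001], [1.0, 0.029, -0.0], [-0.0, -0.001, -1.0]]
force: [-4.5, -1.4, 1.1]
finger_gap: -0.0002
gripper_force: 2.3
```

Call:
servo_tool(motion=[{"travel": [0, 0.0015, 0], "roll": 0}, {"travel": [0, 0, 0], "roll": 0}])

```text
time_s: 7.75
tcp_pos: [0.565, -0.1344, 0.2424]
tool_rot: [[-0.029, 1.0, -0.003], [1.0, 0.029, -0.0], [-0.0, -0.003, -1.0]]
force: [-8.4, -1.5, 3.8]
finger_gap: 0.0005
gripper_force: 4.5
```

Run:
```python
from h import *
s=r.get_state();print(s["time_s"],s["force"])
c=cap("scene");im=c["color"][190:310,270:430];cv2.imwrite("pics/s2.png",cv2.resize(im,None,fx=5,fy=5,interpolation=cv2.INTER_CUBIC)[...,::-1])
```

```text
7.75 [-8.42262704 -1.52972512  3.84151593]
```

View pics/s2.png

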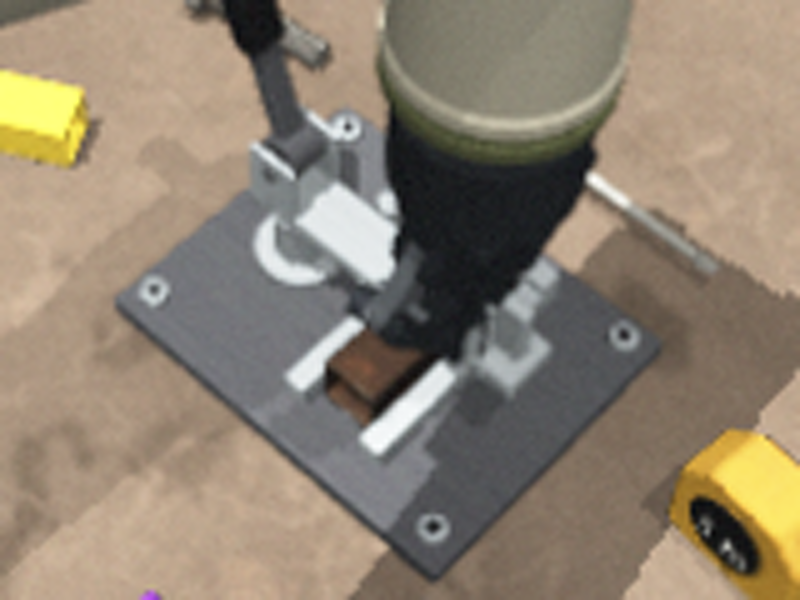

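The force rose to 8.4 N and the tool stalled. In the crop the strap crosses the tube at (400,280), so it is at its stop. Next I'll back off, lift and check the angle.

Call:
servo_tool(motion=[{"travel": [0, -0.004, 0], "roll": 0}, {"travel": [0, -0.012, 0], "roll": 0}, {"travel": [0, -0.012, 0], "roll": 0}, {"travel": [0, 0, -0.03], "roll": 0}, {"travel": [0, 0, -0.045], "roll": 0}, {"travel": [0, 0, -0.045], "roll": 0}, {"travel": [0, 0, -0.04], "roll": 0}, {"travel": [0, 0, 0], "roll": 0}])

```text
time_s: 8.8
tcp_pos: [0.5382, -0.1345, 0.4064]
tool_rot: [[-0.029, 1.0, 0.006], [1.0, 0.029, -0.002], [-0.002, 0.006, -1.0]]
force: [1.2, 0.3, -0.2]
finger_gap: 0.0
gripper_force: 0.0
```

```bash
cat >> h.py <<'E'
def levpose(th,s=.090,back=0.,hw=.011,dz=0.):
    t=np.radians(th); y=.059+s*np.cos(t)-.007*np.sin(t)-hw-back; z=.086+s*np.sin(t)+.007*np.cos(t)+.1734+dz
    return (*fw(0,y),z,np.degrees(yaw))
E
python3 - <<'E'
from h import *
s=r.get_state();print(s["time_s"],s["force"],s["joint_pos"].round(0))
R=np.array(s["tool_rot"])
c=cap("wrist");save(c,"w4.png");W=cloud(c); print("cam in tool",(-c["R"].T@c["t"]-s["tcp_pos"])@R)
W=W[~np.isnan(W).any(-1)]
L=np.c_[(W[:,:2]-ctr)@RF,W[:,2]]
def st(n,m): q=L[m];print(n,len(q),*(np.percentile(q,[2,50,98],axis=0).round(4).tolist() if len(q) else []))
st("fin",(L[:,2]>.085)&(L[:,2]<.105)&(abs(L[:,0])<.05)&(L[:,1]<0)&(L[:,1]>-.1))
st("tube",(L[:,2]>.037)&(L[:,2]<.046)&(abs(L[:,1]+.02)<.025)&(abs(L[:,0])<.07))
st("lever",(L[:,2]>.15)&(L[:,2]<.21)&(L[:,1]>.05)&(L[:,1]<.14)&(abs(L[:,0])<.05))
rows([levpose(76,back=.03,dz=.03),levpose(76,back=.02)])
E
```

```text
8.8 [ 1.17305516  0.3402574  -0.15720075] [ 46.  18. -44.  88.  13.  78.   3.]
cam in tool [0.07789025 0.00070456 0.03126614]
fin 339 [-0.0027, -0.0729, 0.0865] [0.0005, -0.0533, 0.0975] [0.0051, -0.0355, 0.0992]
tube 1383 [-0.0461, -0.034, 0.0387] [-0.0148, -0.0194, 0.0412] [0.051, -0.0057, 0.0428]
lever 1406 [-0.0099, 0.0734, 0.1513] [-0.0005, 0.0811, 0.1727] [0.0105, 0.087, 0.1891]
from [ 537.7 -134.8  404.2] 1.7
[86.0, 42.8, 25.8] roll 0.0  -> [0.578, -0.0476, 0.3784, 1.6366]
[10.0, -0.0, 30.0] roll 0.0  -> [0.5777, -0.0376, 0.3484, 1.6366]
```

View pics/w4.png

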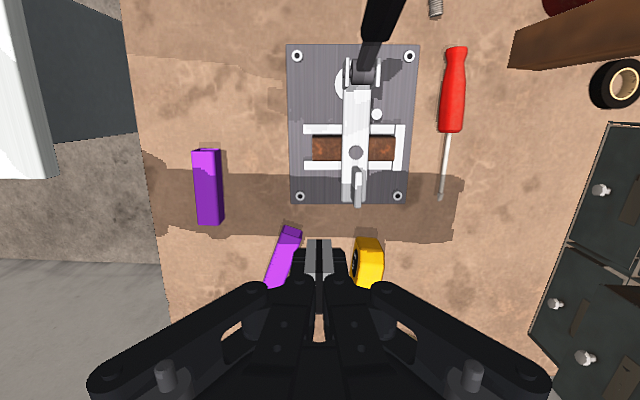

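The wrist view shows the strap lying straight across the tube at (356,150), beside the peg at (376,115), with the lever at (378,25). The fin is at fixture x of about 0, so the strap is over. The tube and the bystanders are undisturbed.

Call:
servo_tool(motion=[{"travel": [0.029, 0.014, 0], "roll": 0}, {"travel": [0.029, 0.014, 0.01], "roll": 0}, {"travel": [0.028, 0.015, 0.016], "roll": 0}, {"travel": [0.005, 0, 0.015], "roll": 0}, {"travel": [0.005, 0, 0.015], "roll": 0}, {"travel": [0, 0, 0], "roll": 0}])

```text
time_s: 9.6
tcp_pos: [0.5773, -0.0386, 0.3449]
tool_rot: [[-0.028, 1.0, -0.003], [1.0, 0.028, -0.0], [-0.0, -0.003, -1.0]]
force: [0.0, -0.6, 0.4]
finger_gap: 0.0
gripper_force: 0.0
```

Run:
```python
from h import *
s=r.get_state();print(s["time_s"],s["force"],s["joint_pos"].round(0))
rows([levpose(t) for t in range(76,1,-4)])
```

```text
9.6 [ 0.01459318 -0.62739808  0.40191433] [ 34.  24. -44.  90.  17.  74. -11.]
from [577.3 -38.6 344.9] 1.6
[21.1, 0.5, -3.5] roll -0.0  -> [0.5771, -0.0176, 0.3484, 1.6366]
[6.2, 0.0, 1.3] roll 0.0  -> [0.577, -0.0114, 0.3472, 1.6366]
[6.1, -0.0, 1.7] roll 0.0  -> [0.5768, -0.0053, 0.3455, 1.6366]
[5.9, -0.0, 2.1] roll 0.0  -> [0.5766, 0.0006, 0.3434, 1.6366]
[5.8, -0.0, 2.5] roll 0.0  -> [0.5765, 0.0064, 0.3408, 1.6366]
[5.6, 0.0, 2.9] roll 0.0  -> [0.5763, 0.012, 0.3379, 1.6366]
[5.4, 0.0, 3.3] roll 0.0  -> [0.5761, 0.0173, 0.3346, 1.6366]
[5.1, -0.0, 3.7] roll 0.0  -> [0.576, 0.0225, 0.331, 1.6366]
[4.9, 0.0, 4.0] roll 0.0  -> [0.5759, 0.0273, 0.327, 1.6366]
[4.6, -0.0, 4.3] roll 0.0  -> [0.5757, 0.0319, 0.3226, 1.6366]
[4.3, -0.0, 4.6] roll 0.0  -> [0.5756, 0.0361, 0.318, 1.6366]
[3.9, 0.0, 4.9] roll 0.0  -> [0.5755, 0.04, 0.313, 1.6366]
[3.6, -0.0, 5.2] roll 0.0  -> [0.5754, 0.0436, 0.3078, 1.6366]
[3.2, -0.0, 5.4] roll 0.0  -> [0.5753, 0.0468, 0.3024, 1.6366]
[2.8, 0.0, 5.6] roll 0.0  -> [0.5752, 0.0496, 0.2968, 1.6366]
[2.4, 0.0, 5.8] roll 0.0  -> [0.5751, 0.052, 0.2909, 1.6366]
[2.0, -0.0, 6.0] roll 0.0  -> [0.5751, 0.054, 0.285, 1.6366]
[1.6, 0.0, 6.1] roll 0.0  -> [0.575, 0.0556, 0.2789, 1.6366]
[1.1, -0.0, 6.2] roll 0.0  -> [0.575, 0.0567, 0.2727, 1.6366]
```

Call:
servo_tool(motion=[{"travel": [0.01, 0, -0.0035], "roll": 0}, {"travel": [0.011, 0, 0], "roll": 0}, {"travel": [0.0062, 0, 0.0013], "roll": 0}, {"travel": [0.0061, 0, 0.0017], "roll": 0}, {"travel": [0.0059, 0, 0.0021], "roll": 0}, {"travel": [0.0058, 0, 0.0025], "roll": 0}, {"travel": [0.0056, 0, 0.0029], "roll": 0}])

```text
time_s: 10.48
tcp_pos: [0.5766, 0.0131, 0.3396]
tool_rot: [[-0.029, 1.0, 0.0], [1.0, 0.029, 0.0], [0.0, 0.0, -1.0]]
force: [0.7, -0.2, 1.4]
finger_gap: 0.0003
gripper_force: 0.7
```

Call:
servo_tool(motion=[{"travel": [0.0054, 0, 0.0033], "roll": 0}, {"travel": [0.0051, 0, 0.0037], "roll": 0}, {"travel": [0.0049, 0, 0.004], "roll": 0}, {"travel": [0.0046, 0, 0.0043], "roll": 0}, {"travel": [0.0043, 0, 0.0046], "roll": 0}])

```text
time_s: 11.1
tcp_pos: [0.5758, 0.0374, 0.3195]
tool_rot: [[-0.029, 1.0, -0.0], [1.0, 0.029, 0.0], [0.0, -0.0, -1.0]]
force: [-0.6, -0.2, 2.4]
finger_gap: -0.0004
gripper_force: 0.7
```

Call:
servo_tool(motion=[{"travel": [0.0039, 0, 0.0049], "roll": 0}, {"travel": [0.0036, 0, 0.0052], "roll": 0}, {"travel": [0.0032, 0, 0.0054], "roll": 0}, {"travel": [0.0028, 0, 0.0056], "roll": 0}, {"travel": [0.0024, 0, 0.0058], "roll": 0}, {"travel": [0.002, 0, 0.006], "roll": 0}])

```text
time_s: 11.85
tcp_pos: [0.5754, 0.0552, 0.2866]
tool_rot: [[-0.029, 1.0, 0.0], [1.0, 0.029, 0.0], [0.0, 0.0, -1.0]]
force: [-0.3, 0.9, 2.3]
finger_gap: 0.0001
gripper_force: 0.9
```

Call:
servo_tool(motion=[{"travel": [0.001, 0, 0.004], "roll": 0}, {"travel": [0.0005, 0, 0.003], "roll": 0}, {"travel": [0, 0, 0.002], "roll": 0}, {"travel": [0, 0, 0], "roll": 0}])

```text
time_s: 12.35
tcp_pos: [0.5753, 0.0562, 0.2778]
tool_rot: [[-0.029, 1.0, -0.0], [1.0, 0.029, -0.0], [-0.0, -0.0, -1.0]]
force: [-1.0, 1.6, 0.3]
finger_gap: 0.0
gripper_force: 0.0
```

Call:
servo_tool(motion=[{"travel": [0, 0, 0.002], "roll": 0}, {"travel": [0, 0, 0.002], "roll": 0}, {"travel": [0, 0, 0], "roll": 0}])

```text
time_s: 12.72
tcp_pos: [0.5753, 0.0565, 0.274]
tool_rot: [[-0.029, 1.0, 0.0], [1.0, 0.029, 0.0], [0.0, 0.0, -1.0]]
force: [-0.4, 1.6, 1.9]
finger_gap: -0.0001
gripper_force: 0.8
```

Call:
servo_tool(motion=[{"travel": [0, 0, 0.0015], "roll": 0}, {"travel": [0, 0, 0], "roll": 0}])

```text
time_s: 12.98
tcp_pos: [0.5754, 0.0567, 0.2734]
tool_rot: [[-0.029, 1.0, 0.001], [1.0, 0.029, -0.0], [-0.0, 0.001, -1.0]]
force: [-3.5, 0.7, 10.5]
finger_gap: -0.0004
gripper_force: 4.7
```

Call:
servo_tool(motion=[{"travel": [0, 0, 0.0015], "roll": 0}, {"travel": [0, 0, 0], "roll": 0}])

```text
time_s: 13.22
tcp_pos: [0.5756, 0.0569, 0.2729]
tool_rot: [[-0.029, 1.0, 0.002], [1.0, 0.029, -0.0], [-0.0, 0.002, -1.0]]
force: [-6.3, 0.6, 17.9]
finger_gap: -0.0001
gripper_force: 8.6
```

The force jumped to 18 N at the height expected for 5°, so the lever is on its stop. I'll lift off and verify.

Call:
servo_tool(motion=[{"travel": [0, 0, -0.005], "roll": 0}, {"travel": [0, 0, -0.03], "roll": 0}, {"travel": [-0.02, 0, -0.04], "roll": 0}, {"travel": [-0.04, 0, -0.04], "roll": 0}, {"travel": [-0.05, 0, -0.02], "roll": 0}, {"travel": [-0.05, 0, 0], "roll": 0}, {"travel": [-0.02, 0, 0], "roll": 0}, {"travel": [0, 0, 0], "roll": 0}])

```text
time_s: 14.22
tcp_pos: [0.5803, -0.1253, 0.4051]
tool_rot: [[-0.026, 1.0, -0.001], [1.0, 0.026, 0.0], [0.0, -0.001, -1.0]]
force: [0.7, 1.2, 0.3]
finger_gap: -0.0002
gripper_force: 0.0
```

Run:
```python
from h import *
s=r.get_state();print(s["time_s"],s["force"],s["tcp_pos"])
c=cap("wrist");save(c,"w5.png");W=cloud(c)
W=W[~np.isnan(W).any(-1)]
L=np.c_[(W[:,:2]-ctr)@RF,W[:,2]]
def st(n,m): q=L[m];print(n,len(q),*(np.percentile(q,[2,50,98],axis=0).round(4).tolist() if len(q) else []))
st("fin",(L[:,2]>.08)&(L[:,2]<.105)&(abs(L[:,0])<.05)&(L[:,1]<0)&(L[:,1]>-.1))
st("tube",(L[:,2]>.037)&(L[:,2]<.046)&(abs(L[:,1]+.02)<.025)&(abs(L[:,0])<.07))
m=(L[:,2]>.07)&(L[:,2]<.21)&(L[:,1]>.125)&(L[:,1]<.18)&(abs(L[:,0])<.009);st("lever",m)
p=np.polyfit(L[m,1],L[m,2],1);print("angle",np.degrees(np.arctan(p[0])))
```

```text
14.225 [0.72503752 1.20263483 0.25167118] [ 0.5803381  -0.12526745  0.40509526]
fin 294 [-0.0025, -0.0732, 0.085] [0.0013, -0.0531, 0.0928] [0.005, -0.0355, 0.0944]
tube 1400 [-0.0463, -0.0336, 0.0388] [0.0175, -0.0196, 0.0412] [0.0508, -0.0058, 0.0427]
lever 0Traceback (most recent call last):
  File "<stdin>", line 10, in <module>
    raise TypeError("expected non-empty vector for x")
TypeError: expected non-empty vector for x
```

View pics/w5.png

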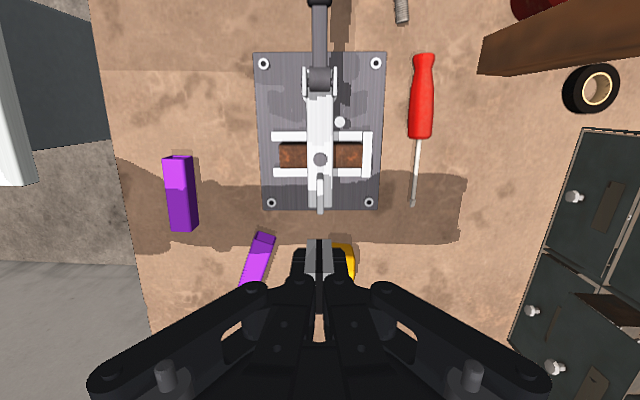

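The wrist view shows the strap straight over the tube at (320,155) and the lever lying flat at (318,30). The fin top has dropped by 4.7 mm, so the foot is pressing on the tube. One last numeric check of the lever angle before handing in.

Run:
```python
from h import *
for n in("side","scene"):
    W=cloud(cap(n));W=W[~np.isnan(W).any(-1)]
    L=np.c_[(W[:,:2]-ctr)@RF,W[:,2]]
    m=(L[:,2]>.08)&(L[:,2]<.15)&(L[:,1]>.125)&(L[:,1]<.178)&(abs(L[:,0])<.009)
    q=L[m]; print(n,len(q))
    if len(q)>20:
        p=np.polyfit(q[:,1],q[:,2],1);print("deg",np.degrees(np.arctan(p[0])),"z@.149",np.polyval(p,.149))
```

```text
side 161
deg 4.1598639394830474 z@.149 0.10186051869646769
scene 153
deg 4.670321401919829 z@.149 0.099947990717429
```

```bash
python3 -c "
from rig import r
print(r.finish_job())"
```

```text
the job is handed in; nothing more can be done
None
```

The tube is clamped: I pushed the strap round to its stop peg, then pushed the cam lever fully down (measured 4–5° above level), gripped nothing, saw no shift in the tube or the bystanders, and handed the job in after about 14 s of robot time.

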